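Pack and wedge a mould under the clamp arm, and hold it tight

TASK

The plaster mould on the bench clamp is loose under the clamp arm. Lay packing slats from the pile flat on the mould, one on another, lengthwise under the foot of the arm, until the gap left is one that the long wedge can close; then slide the wedge in thin end first between the top slat and the foot until you feel it jam. Finish while still holding the wedge pushed in tight: do not let go of it, do not shift the clamp arm, and leave the other things on the table alone.

Things in the scene. Friction and masses are not known exactly. Their poses are not given: they have to be found in the camera images.
- clamp: Green bench clamp fixed to the table, bed 345 x 120 x 10 mm, carrying a fixed off-white plaster mould: flat top 50 mm above the table, 100 mm wide, from x = -130 to +65 mm. Origin on the table straight below the front edge of the clamp foot; x runs along the clamp, away from the robot, to the steel column (28 mm square, 175 mm tall, at x = 170 mm), y left, z up
- mould_top (a point): The point of the mould's flat top, straight below the middle of the front edge of the clamp foot; axes as the clamp's
- clamp_arm: Green arm; origin at the middle of the front lower edge of the steel foot under its tip, axes as the clamp's. Foot 30 mm wide (y), 26 mm back (x), 10 mm high; arm above it 24 mm wide, top 33 mm above the origin, running back to the column. Locked by friction at a height that differs: the gap from mould top to foot is 19 to 41 mm
- slat_1: Flat brown wooden packing slat, 160 x 32 x 12 mm (x, y, z), 42 g; origin at the centre of its underside, x along its length. The three alike slats lie on one another in a pile, slat_1 lowest; not all are needed
- slat_2: Packing slat like slat_1, the middle one of the pile
- slat_3: Packing slat like slat_1, the top one of the pile
- wedge: Long wooden wedge, 190 x 32 x 24 mm, 90 g, flat underside. Red grip block 50 long, 32 wide, 24 high; from its front the pale taper falls evenly from 21 to 3 mm thick over 140 mm. Origin under the middle of the block; x points to the thin end. Jams under the foot's front edge where it is as thick as the gap left; a gap of 6 to 19 mm between top slat and foot suits it
- wedge_tip (a point): Middle of the lower edge of the wedge's thin end, 165 mm from the wedge's origin
- rubber_bowl: Green rubber bowl, a bystander; origin under its centre
- tape: Roll of tape, a bystander; origin under its centre
- sanding_block: Cork sanding block 66 x 110 x 31 mm, a bystander; origin under its centre
- spice_jar: Small white-lidded jar 47 mm wide, 98 mm tall, a bystander; origin under its centre
- mallet: Wooden mallet 68 x 215 x 68 mm on the big plaster slab (top 89 mm above the table) left of the clamp, a bystander; origin under its centre

How it is judged:
By the outcome, as a careful person would: the job done as asked, in the order asked, and still so for the second after the job is handed in, while the arm keeps its last pose, push and grip.
It also fails if it takes over 72 s, if anything falls off the work surface, if the arm or the gripper's body presses on something with over 40 N, if the wrist force passes 120 N, or if a joint passes its speed limit or range.

ROBOT

A 6-joint arm with a two-finger parallel gripper is mounted at the origin on a cart in front of the work surface, level with it; the furniture and walls round the work are solid. World frame = base frame: x ahead of the robot, y to its left, z up, the work surface at z = 0. Lengths are in m, angles in degrees, forces in N, time in s.
With the tool pointing down it reaches from about 0.4 to 0.825 m from the base axis. Payload 7 kg.
Tool frame: the origin (TCP) lies on the centre line of the jaws, within the pads' length; the fingertips stand 8 mm ahead of it and the grasp point (between the pads) lies 11 mm behind it; z points along the fingers, y is the line along which they close (so a half turn about z gives the same grasp; the last joint's range is limited). The gripper opens to 88 mm and grips with 3 to 60 N. Pads are 19 mm wide; open, the fingers measure 130 mm over their backs; the gripper's body (78 mm by 193 mm) begins 47 mm behind the grasp point.
Start: joints at [83.256, 20.546, 0.682, 0, -70.136, -16.507], TCP at [0.266, 0.62, 0.235] pointing down, gripper open.
Joint ranges: [-176.03, 176.03], [-82.01, 121.73], [-58.28, 71.71], [-173.87, 95.51], [-174.79, -0.11], [-173.66, 173.66]. Speed limits (degrees/s): [136.94, 136.94, 172.46, 180, 180, 180].

INTERFACE

Orientations are given as [roll, pitch, yaw] about the fixed x, y, z axes, in that order (R = Rz(yaw) Ry(pitch) Rx(roll)).
In Python, from plant import r gives the robot as it stands.
- The arm moves only by the tool carry_out, never from a script. Its argument "targets" is a list of rows, each a list of 6 numbers: the shift along the tool's x, y, z scaled (see below), then the turn, a rotation vector about the tool's x, y, z scaled (see below). A call has 1 to 5 rows; each row shifts and turns the commanded pose from where the row before left it, along the tool's axes as they then stand; what a row does not reach is not made up. The controller multiplies each number of a shift by 0.5 m and each number of a turn by 60 degrees. A row lasts 1/8 s, in which the tool goes at most 62.5 mm and 10.7 degrees, less where a joint would pass 70% of its speed; a pose out of reach is approached as far as the arm can. A call with a number of a shift or a turn outside -1 to 1 is refused whole. A call with a gripper value outside its range is refused whole. "hand" is the opening, from 0 (shut) to 1 (fully open), set as the call begins (left out, the last holds). The fingers move at their own pace and stop on an object; "squeeze" is the grip in N (left out, the last holds). Time passes only in rows, so rows that do not move let the fingers close. It gives the time, the measured TCP pose, the force, the opening and the grip force at its end, in the units of the state.
- r.get_state(): the state, without advancing time (a new reading comes with each control period).
- r.capture(name): name is "scene" or "top" or "wrist"; returns the picture (400x640x3 uint8, red, green, blue); there is no depth.
- r.camera_info(name): a dict with "K" (3x3 intrinsics, pixels), "eye" and "attitude" of the camera in the world. Camera axes: x right, y down, z forward; pixel columns grow to the right and rows downward; lengths in m; the calibration is good to about 2 mm. The wrist camera is an equidistant fisheye: a pixel r from the principal point sees the ray r / f radians off the axis. A picture is of the moment at which its call begins: read the wrist's pose just before it. camera_info takes no time and is no camera call; for the wrist camera it gives the pose at the moment of the call.
- r.close_job(): hands the job in; it is judged then, once.
The state is a dict: "time_s": time; "joints": joint angles; "qd": joint speeds; "joint_torque": joint torques, N m; "tcp_pos": TCP position; "eef_rot": TCP orientation; "contact_force": force on the tool from outside, world axes, zero at the start; "moment": the same for the moment, N m; "gripper_width": finger opening in m; "gripper_force": force on a finger pad.
Only numpy, scipy, OpenCV 4.12 (cv2) and the standard library are available. Lean on these libraries where they do the work, as an engineer would, in place of code of your own. Each camera call takes 0.05 s, during which the arm holds its last target. There are 200 camera calls.

## Working session

There is one attempt and no reset: what is moved stays moved. The work goes in short steps, Python scripts to look and compute and a tool call to move; the robot and the scene stay as the last step left them, time stands still between calls to the robot, and variables do not carry over. Pictures are saved under pics/ and viewed, at most 10 in all, crops included, and the job is handed in when it is done.

Besides the shell and the picture viewer there is one more tool, called after "Request:" by a JSON object that holds its "method" and its "body". carry_out: Moves the arm, as the interface text tells. Its arguments: {"type":"object","properties":{"targets":{"type":"array","items":{"type":"array","items":{"type":"number","minimum":-1,"maximum":1}}},"hand":{"type":"number"},"squeeze":{"type":"number"}},"required":["targets"]}

```bash
mkdir -p pics
python3 - <<'E'
from plant import r
import cv2
for n in ("scene","top"):
    cv2.imwrite(f"pics/{n}0.png",r.capture(n)[:,:,::-1]); print(n,r.camera_info(n))
s=r.get_state(); print(s["time_s"],s["tcp_pos"],s["eef_rot"],s["contact_force"])
E
```

```text
scene {'K': array([[435.75961573,   0.        , 319.32974091],
       [  0.        , 435.75961573, 199.42366773],
       [  0.        ,   0.        ,   1.        ]]), 'eye': array([-0.69355238, -0.62121804,  1.07713805]), 'attitude': array([-126.08533215,   -0.37245106,  -63.66513416])}
top {'K': array([[403.90370424,   0.        , 314.90355391],
       [  0.        , 403.90370424, 204.65654151],
       [  0.        ,   0.        ,   1.        ]]), 'eye': array([-0.19599683,  0.13965039,  1.74298152]), 'attitude': array([-155.07878841,    0.19190877, -101.26107032])}
0.1 [0.2663113  0.61978969 0.23371868] [ 1.79915346e+02 -8.79386801e-03 -2.32565133e+01] [0.00944921 0.05746959 0.26075484]
```

View pics/scene0.png

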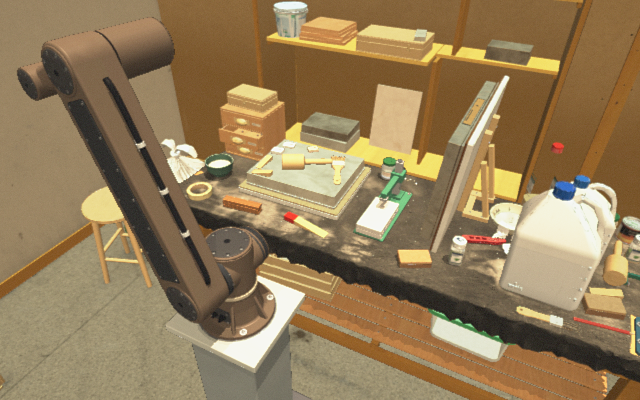

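View pics/top0.png

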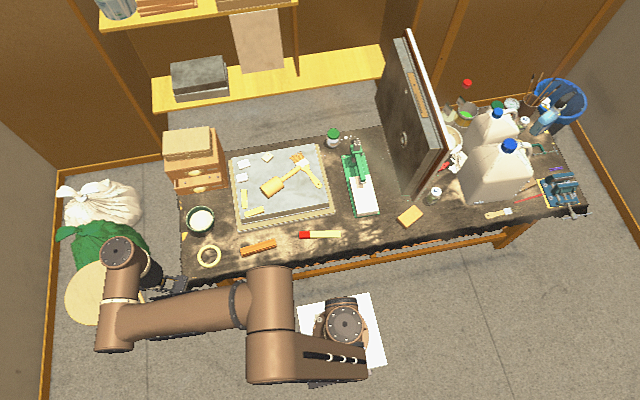

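The top picture shows the clamp near (360,185), the slat pile (orange-brown) near (258,247), the wedge with its red block at (304,234) pointing right, and the slab at (282,180). I'll enlarge these.

Run:
```python
import cv2,numpy as np
t=cv2.imread("pics/top0.png")[125:275,220:420]; s=cv2.imread("pics/scene0.png")[145:245,215:415]
cv2.imwrite("pics/c1.png",cv2.resize(t,None,fx=4,fy=4,interpolation=cv2.INTER_CUBIC))
cv2.imwrite("pics/c2.png",cv2.resize(s,None,fx=4,fy=4,interpolation=cv2.INTER_CUBIC))
```

```text
(no output)
```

View pics/c1.png

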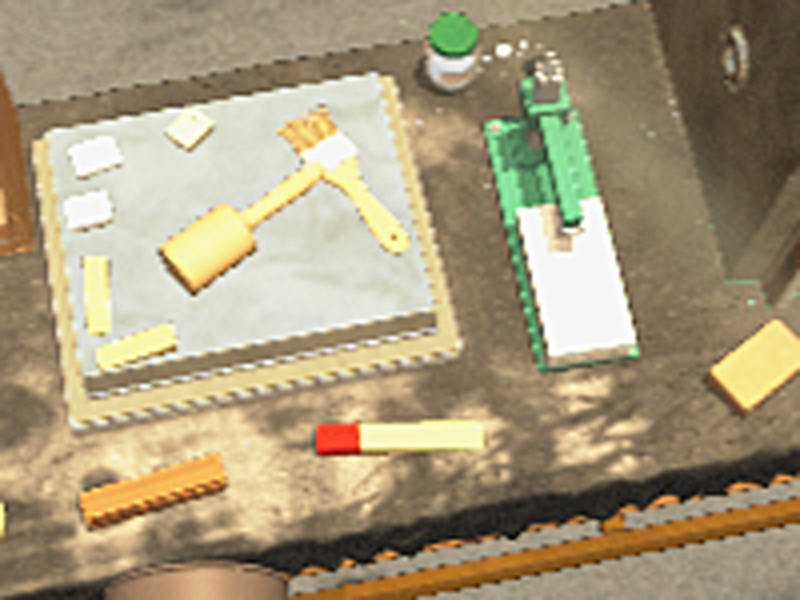

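View pics/c2.png

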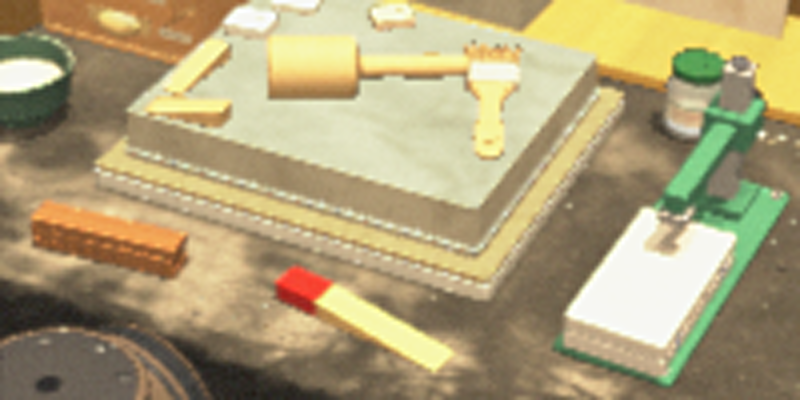

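```bash
cat > h.py <<'E'
from plant import r
import numpy as np, cv2
from scipy.spatial.transform import Rotation as R
def rot(a): return R.from_euler('xyz',a,degrees=True).as_matrix()
def px2w(n,u,v,z,ci=None):
    c=ci or r.camera_info(n); K=c["K"]
    d=np.array([(u-K[0,2])/K[0,0],(v-K[1,2])/K[1,1],1.])
    if n=="wrist":
        t=np.hypot(d[0],d[1]); d=np.array([*(d[:2]/max(t,1e-9)*np.sin(t)),np.cos(t)])
    d=rot(c["attitude"])@d; e=c["eye"]; return e+d*(z-e[2])/d[2]
def w2px(n,p,ci=None):
    c=ci or r.camera_info(n); K=c["K"]; q=rot(c["attitude"]).T@(np.array(p)-c["eye"])
    if n=="wrist":
        t=np.arctan2(np.hypot(q[0],q[1]),q[2]); m=q[:2]/np.hypot(q[0],q[1])*t
    else: m=q[:2]/q[2]
    return np.array([K[0,0]*m[0]+K[0,2],K[1,1]*m[1]+K[1,2]])
E
python3 - <<'E'
from h import *
np.set_printoptions(precision=4,suppress=True)
T=lambda x,y,z:px2w("top",220+(x+.5)/4-.5,125+(y+.5)/4-.5,z)
S=lambda x,y,z:px2w("scene",215+(x+.5)/4-.5,145+(y+.5)/4-.5,z)
for f,L in((T,[("slatFL",80,488,.036),("slatFR",220,454,.036),("slatBR",227,488,0),("wFL",316,424,.024),("wtipL",483,423,.003),("wtipR",483,449,0),("wNR",318,455,0),("mFL",517,210,.05),("mFR",603,198,.05),("mNR",636,350,.05),("mNL",550,360,.05),("jar",452,35,.098)]),
 (S,[("slatFL",38,203,.036),("slatFR",187,236,.036),("wFL",298,268,.024),("wtipL",452,350,.003),("wtipR",432,370,0),("wNR",278,288,.024),("mFL",645,208,.05),("mFR",735,238,.05),("mNR",660,340,.05),("mNL",566,318,.05)])):
  for n,*a in L: print(n,f(*a)[:2],end="; ")
  print()
print(rot(r.camera_info("wrist")["attitude"]).T@rot(r.get_state()["eef_rot"]), r.camera_info("wrist"))
E
```

```text
slatFL [0.447  0.3589]; slatFR [0.4561 0.2   ]; slatBR [0.4277 0.1998]; wFL [0.4751 0.0875]; wtipL [ 0.4466 -0.1022]; wtipR [ 0.4166 -0.0955]; wNR [0.4466 0.0914]; mFL [ 0.6868 -0.1956]; mFR [ 0.6824 -0.3003]; mNR [ 0.4822 -0.2872]; mNL [ 0.4894 -0.1877]; jar [ 0.9147 -0.1643]; 
slatFL [0.4388 0.3672]; slatFR [0.4595 0.2005]; wFL [0.4774 0.0838]; wtipL [ 0.4558 -0.0952]; wtipR [ 0.4245 -0.0894]; wNR [0.4409 0.0855]; mFL [ 0.693  -0.1975]; mFR [ 0.6853 -0.2947]; mNR [ 0.504  -0.2821]; mNL [ 0.4946 -0.1932]; 
[[-0.0007  1.     -0.0004]
 [-0.9514 -0.0008 -0.3079]
 [-0.3079  0.0001  0.9514]] {'K': array([[309.7069,   0.    , 319.2056],
       [  0.    , 309.7069, 194.4869],
       [  0.    ,   0.    ,   1.    ]]), 'eye': array([0.3427, 0.5863, 0.3832]), 'attitude': array([ 162.0759,   -0.1049, -113.2979])}
```

```bash
cat >> h.py <<'E'
def plan(pos,yaw,pitch_tool=0,step=.06,n=None,start=None):
    """rows to TCP pos, tool-down at yaw then pitched about tool y; printed rounded"""
    s=r.get_state(); p,M=start or (np.array(s["tcp_pos"]),rot(s["eef_rot"]))
    G=rot([180,0,yaw])@R.from_euler('y',pitch_tool,degrees=True).as_matrix()
    rv=R.from_matrix(M.T@G).as_rotvec(degrees=True); d=np.array(pos)-p
    n=n or int(max(1,np.ceil(np.linalg.norm(d)/step),np.ceil(np.linalg.norm(rv)/10.6)))
    rows=[];P0=p.copy()
    for i in range(n):
        sh=M.T@((P0+d*(i+1)/n)-p)/.5; t=R.from_matrix(M.T@G).as_rotvec(degrees=True)/(n-i)/60
        row=np.r_[sh.round(3),t.round(3)]; rows.append(row.tolist())
        p=p+M@(row[:3]*.5); M=M@R.from_rotvec(row[3:]*60,degrees=True).as_matrix()
    for i in range(0,n,5): print(str(rows[i:i+5]).replace("-0.0,","0,").replace("0.0,","0,").replace(" ",""))
    return p,M
E
python3 - <<'E'
from h import *
plan([.42,.28,.22],95)
E
```

```text
[[0.046,0.042,0.002,0,0,-0.164],[0.038,0.049,0.003,0,0,-0.164],[0.029,0.055,0.002,0,0,-0.164],[0.019,0.059,0.002,0,0,-0.164],[0.009,0.062,0.003,0,0,-0.164]]
[[-0.001,0.062,0.002,0,0,-0.164],[-0.013,0.061,0.002,0,0,-0.164],[-0.022,0.058,0.003,0,0,-0.165],[-0.032,0.053,0.002,0,0,-0.164],[-0.041,0.047,0.003,0,0,-0.165]]
[[-0.048,0.039,0.002,0,0.001,-0.164],[-0.054,0.03,0.002,0,0,-0.165]]
```

Request:
{"method": "carry_out", "body": {"targets": [[0.046,0.042,0.002,0,0,-0.164],[0.038,0.049,0.003,0,0,-0.164],[0.029,0.055,0.002,0,0,-0.164],[0.019,0.059,0.002,0,0,-0.164],[0.009,0.062,0.003,0,0,-0.164]], "hand": 0.75}}

```text
time_s: 0.72
tcp_pos: [0.3307, 0.4772, 0.2282]
eef_rot: [180.0, 0.0, 26.3]
contact_force: [-0.1, -0.5, -0.1]
gripper_width: 0.066
gripper_force: 0.0
```

Request:
{"method": "carry_out", "body": {"targets": [[-0.001,0.062,0.002,0,0,-0.164],[-0.013,0.061,0.002,0,0,-0.164],[-0.022,0.058,0.003,0,0,-0.165],[-0.032,0.053,0.002,0,0,-0.164],[-0.041,0.047,0.003,0,0,-0.165]]}}

```text
time_s: 1.35
tcp_pos: [0.395, 0.3359, 0.2223]
eef_rot: [-180.0, 0.0, 75.6]
contact_force: [0.1, -0.4, 0.6]
gripper_width: 0.0657
gripper_force: 0.0
```

Request:
{"method": "carry_out", "body": {"targets": [[-0.048,0.039,0.002,0,0,-0.164],[-0.054,0.03,0.002,0,0,-0.165],[0,0,0,0,0,0]]}}

```text
time_s: 1.72
tcp_pos: [0.4204, 0.2789, 0.2203]
eef_rot: [-180.0, 0.0, 95.0]
contact_force: [0.0, 0.3, 0.1]
gripper_width: 0.0659
gripper_force: 0.0
```

Run:
```python
from h import *
ci=r.camera_info("wrist"); cv2.imwrite("pics/w1.png",r.capture("wrist")[:,:,::-1]); print(ci)
s=r.get_state(); print(s["time_s"],s["joints"],s["tcp_pos"],s["eef_rot"])
```

```text
{'K': array([[309.70691629,   0.        , 319.20563392],
       [  0.        , 309.70691629, 194.48686438],
       [  0.        ,   0.        ,   1.        ]]), 'eye': array([0.41253755, 0.36172491, 0.36977948]), 'attitude': array([1.62084361e+02, 8.15572090e-02, 4.96384943e+00])}
1.775 [ 5.59705345e+01  5.02835017e+00 -2.15768312e+01 -9.37791920e-03
 -6.34123477e+01  1.28897975e+02] [0.4203149  0.27981544 0.22039707] [-1.79982467e+02  8.37732249e-03  9.48643119e+01]
```

View pics/w1.png

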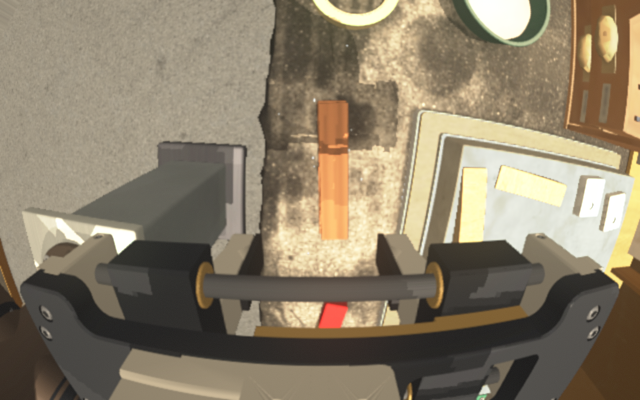

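The wrist picture shows the slat pile's top face with its far end at (319–347,101) and near end at (321–349,239). The wedge's red block shows between the fingers near (333,315).

Run:
```python
from h import *
np.set_printoptions(precision=4,suppress=True)
c=r.camera_info("wrist")
q=[px2w("wrist",u,v,.036,c)[:2] for u,v in((319,101),(347,101),(320.5,239),(349,238.5))]
print(*q); a=(q[0]+q[1])/2;b=(q[2]+q[3])/2
print("len",np.linalg.norm(a-b),"w",np.linalg.norm(q[0]-q[1]),np.linalg.norm(q[2]-q[3]),"c",(a+b)/2,"ang",np.degrees(np.arctan2(*(b-a)[::-1])))
s=r.get_state()
yaw=np.degrees(np.arctan2(*(b-a)[::-1])); d=(b-a)/np.linalg.norm(b-a); g=(a+b)/2-d*.045
print("grasp",g,yaw)
```

```text
[0.4123 0.3591] [0.442  0.3619] [0.4276 0.1995] [0.4616 0.2029]
len 0.1602388435161159 w 0.029808756598700276 0.03420025986798859 c [0.4359 0.2808] ang -83.76279412879215
grasp [0.431  0.3256] -83.76279412879215
```

Run:
```python
from h import *
s=plan([.4408,.2361,.10],96.1); print(); plan([.4408,.2361,.035],96.1,n=3,start=s)
```

```text
[[-0.03,0.011,0.08,0,0,-0.007],[-0.03,0.011,0.081,0,0,-0.007],[-0.031,0.011,0.08,0,0,-0.007]]

[[0,0,0.043,0,0,0.0],[0,0,0.044,0,0,0.0],[0,0,0.043,0,0,0.0]]
```

Request:
{"method": "carry_out", "body": {"targets": [[-0.03,0.011,0.08,0,0,-0.007],[-0.03,0.011,0.081,0,0,-0.007],[-0.031,0.011,0.08,0,0,-0.007],[0,0,0.043,0,0,0],[0,0,0.044,0,0,0]], "hand": 0.6}}

```text
time_s: 2.4
tcp_pos: [0.4408, 0.2373, 0.0555]
eef_rot: [-180.0, 0.0, 96.2]
contact_force: [0.3, 0.3, 0.3]
gripper_width: 0.0526
gripper_force: 0.0
```

Request:
{"method": "carry_out", "body": {"targets": [[0,0,0.043,0,0,0],[0,0,0,0,0,0]]}}

```text
time_s: 2.65
tcp_pos: [0.4399, 0.2366, 0.0336]
eef_rot: [-179.8, 0.1, 96.2]
contact_force: [0.3, 0.3, -0.1]
gripper_width: 0.0527
gripper_force: 0.0
```

Request:
{"method": "carry_out", "body": {"targets": [[0,0,0,0,0,0],[0,0,0,0,0,0],[0,0,0,0,0,0],[0,0,0,0,0,0]], "hand": 0, "squeeze": 30}}

```text
time_s: 3.15
tcp_pos: [0.4413, 0.2374, 0.0359]
eef_rot: [179.9, -0.1, 96.3]
contact_force: [-3.1, -0.2, 6.3]
gripper_width: 0.0316
gripper_force: 30.0
```

Run:
```python
from h import *
s=plan([.4413,.236,.10],96.2,n=2); print(); plan([.44,-.235,.18],-3,start=s)
```

```text
[[-0.001,0,-0.064,0.001,-0.001,0.001],[-0.002,0,-0.064,0,0,0.0]]

[[-0.094,-0.01,-0.016,0,0,0.165],[-0.094,0.005,-0.016,0,0,0.165],[-0.091,0.022,-0.016,0,0,0.165],[-0.087,0.037,-0.016,0,0,0.166],[-0.078,0.052,-0.016,0,0,0.165]]
[[-0.069,0.064,-0.016,0,0,0.166],[-0.057,0.076,-0.016,0,0,0.165],[-0.042,0.084,-0.016,0,0,0.166],[-0.028,0.09,-0.016,0,0,0.165],[-0.012,0.093,-0.016,0,0,0.166]]
```

Request:
{"method": "carry_out", "body": {"targets": [[0,0,-0.064,0,0,0],[0,0,-0.1,0,0,0],[0,0,-0.12,0,0,0]]}}

```text
time_s: 3.52
tcp_pos: [0.4402, 0.2362, 0.178]
eef_rot: [-179.9, 0.1, 96.3]
contact_force: [2.1, 1.8, -0.7]
gripper_width: 0.0313
gripper_force: 30.0
```

Request:
{"method": "carry_out", "body": {"targets": [[-0.094,-0.01,0,0,0,0.165],[-0.094,0.005,0,0,0,0.165],[-0.091,0.022,0,0,0,0.165],[-0.087,0.037,0,0,0,0.166],[-0.078,0.052,0,0,0,0.165]]}}

```text
time_s: 4.15
tcp_pos: [0.4402, 0.0001, 0.1773]
eef_rot: [180.0, -0.0, 46.4]
contact_force: [1.5, 0.5, -0.7]
gripper_width: 0.0317
gripper_force: 30.0
```

Request:
{"method": "carry_out", "body": {"targets": [[-0.069,0.064,0,0,0,0.166],[-0.057,0.076,0,0,0,0.165],[-0.042,0.084,0,0,0,0.166],[-0.028,0.09,0,0,0,0.165],[-0.012,0.093,0,0,0,0.166]]}}

```text
time_s: 4.78
tcp_pos: [0.4393, -0.2355, 0.1772]
eef_rot: [-180.0, -0.0, -3.3]
contact_force: [0.2, -0.2, -0.6]
gripper_width: 0.0314
gripper_force: 30.0
```

Request:
{"method": "carry_out", "body": {"targets": [[0,0,0,0,0,0],[0,0,0,0,0,0]]}}

```text
time_s: 5.03
tcp_pos: [0.4392, -0.2339, 0.1769]
eef_rot: [-180.0, 0.0, -3.0]
contact_force: [-0.0, 0.6, 0.5]
gripper_width: 0.0317
gripper_force: 30.0
```

Run:
```python
from h import *
ci=r.camera_info("wrist"); im=r.capture("wrist")[:,:,::-1]; print(ci["eye"].tolist(),ci["attitude"].tolist())
cv2.imwrite("pics/w2.png",cv2.resize(im[0:300,120:520],None,fx=2,fy=2,interpolation=cv2.INTER_CUBIC))
s=r.get_state(); print(s["time_s"],s["joints"],s["tcp_pos"],s["eef_rot"])
```

```text
[0.5222811135830434, -0.23895851494480172, 0.326336462106612] [162.0354557613747, 0.01107723230535622, -93.01792974642285]
5.075 [-5.32173194e+00  6.53995956e+00 -2.60049117e+01 -1.31974522e-02
 -5.74653609e+01  9.24129960e+01] [ 0.43946922 -0.2334946   0.17700873] [-1.79988454e+02  9.75539021e-03 -2.91583363e+00]
```

View pics/w2.png

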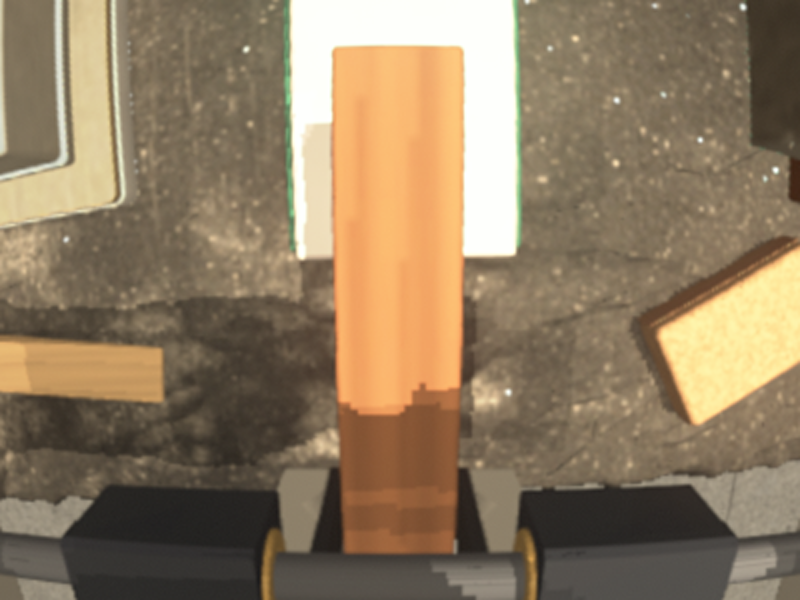

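The enlarged wrist picture shows the held slat straight ahead, its far end at crop (333–462,47). The mould's near edge runs (298,257)–(519,255), and the wedge's thin end is at (163,348–402).

Run:
```python
from h import *
np.set_printoptions(precision=4,suppress=True)
c=r.camera_info("wrist")
W=lambda x,y,z:px2w("wrist",120+(x+.5)/2-.5,(y+.5)/2-.5,z,c)[:2]
L0,L1,R0,R1=W(290,3,.05),W(298,257,.05),W(516,3,.05),W(519,255,.05)
print("mould",L0,L1,R0,R1,"w",np.linalg.norm(L1-R1),np.linalg.norm(L0-R0))
ang=lambda a:np.degrees(np.arctan2(a[1],a[0]))
print("ang",ang(L0-L1),ang(R0-R1),ang(L1-R1)-90)
A,B=W(333,47,.177),W(462,47,.177); C,D=W(337,380,.177),W(461,380,.177)
print("slat",A,B,C,D,np.linalg.norm(A-B),np.linalg.norm(C-D),ang((A+B-C-D)/2),ang(A-B)-90)
print("tip",W(163,348,.003),W(163,402,.003))
```

```text
mould [ 0.6154 -0.1948] [ 0.4978 -0.1917] [ 0.6106 -0.295 ] [ 0.4938 -0.291 ] w 0.09939511569380315 0.10032014037194972
ang -1.4969266728241535 -1.9428080984737817 -2.3006772404470297
slat [ 0.5601 -0.2247] [ 0.5584 -0.2552] [ 0.4774 -0.2203] [ 0.4758 -0.2517] 0.030550038224207363 0.031410745615204426 -2.70722155221746 -3.007290641130936
tip [ 0.4493 -0.101 ] [ 0.4172 -0.0956]
```

Run:
```python
from h import *
s=plan([.45,-.2396,.066],-2.2,n=3); print(); s=plan([.5607,-.2439,.065],-2.2,n=3,start=s);print();s=plan([.5607,-.2439,.0615],-2.2,n=1,start=s)
```

```text
[[0.007,0.004,0.074,0,0,-0.004],[0.007,0.003,0.074,0,0,-0.004],[0.008,0.004,0.074,0,0,-0.004]]

[[0.074,0,0.001,0,0,0.0],[0.073,0,0,0,0,0.0],[0.074,0,0.001,0,0,0.0]]

[[0,0,0.007,0,0,0.0]]
```

Request:
{"method": "carry_out", "body": {"targets": [[0.007,0.004,0.074,0,0,-0.004],[0.007,0.004,0.074,0,0,-0.004],[0.007,0.004,0.074,0,0,-0.004],[0,0,0,0,0,0]]}}

```text
time_s: 5.58
tcp_pos: [0.4489, -0.2392, 0.0644]
eef_rot: [-180.0, 0.2, -2.1]
contact_force: [0.5, 0.4, 0.5]
gripper_width: 0.0317
gripper_force: 30.0
```

Request:
{"method": "carry_out", "body": {"targets": [[0.055,0,0,0,0,0],[0.055,0,0,0,0,0],[0.055,0,0,0,0,0],[0.056,0,0,0,0,0]]}}

```text
time_s: 6.08
tcp_pos: [0.562, -0.244, 0.0684]
eef_rot: [180.0, -0.1, -2.1]
contact_force: [-0.1, -0.1, -0.8]
gripper_width: 0.0318
gripper_force: 30.0
```

Request:
{"method": "carry_out", "body": {"targets": [[0,0,0.004,0,0,0],[0,0,0.003,0,0,0],[0,0,0,0,0,0]]}}

```text
time_s: 6.45
tcp_pos: [0.5597, -0.2444, 0.0632]
eef_rot: [-180.0, -0.0, -2.2]
contact_force: [-0.2, 0.3, -0.0]
gripper_width: 0.0315
gripper_force: 30.0
```

Request:
{"method": "carry_out", "body": {"targets": [[0,0,0.003,0,0,0],[0,0,0,0,0,0]]}}

```text
time_s: 6.7
tcp_pos: [0.5601, -0.2447, 0.0619]
eef_rot: [180.0, -0.0, -2.2]
contact_force: [-2.2, 2.8, 6.2]
gripper_width: 0.032
gripper_force: 30.0
```

Request:
{"method": "carry_out", "body": {"targets": [[0,0,0,0,0,0],[0,0,0,0,0,0],[0,0,0,0,0,0]], "hand": 0.6}}

```text
time_s: 7.08
tcp_pos: [0.5602, -0.2448, 0.061]
eef_rot: [180.0, 0.0, -2.3]
contact_force: [0.7, -0.2, -0.1]
gripper_width: 0.0512
gripper_force: 0.0
```

Run:
```python
from h import *
s=plan([.5597,-.2444,.12],-2.2,n=1); print(); s=plan([.44,-.2396,.12],-2.2,pitch_tool=-45,start=s)
c=r.camera_info("wrist");t=r.get_state();M=rot(t["eef_rot"]);o=M.T@(c["eye"]-t["tcp_pos"]);C=M.T@rot(c["attitude"])
e=s[0]+s[1]@o; print(t["time_s"],e,R.from_matrix(s[1]@C).as_euler('xyz',degrees=True))
K=dict(K=c["K"],eye=e,attitude=R.from_matrix(s[1]@C).as_euler('xyz',degrees=True))
for p in([.6257,-.2464,.08],[.5,-.24,.062],[.60,-.2464,.1]): print(w2px("wrist",p,K))
```

```text
[[-0.001,-0.001,-0.118,0,0,-0.001]]

[[-0.048,0,0,0,-0.15,0.0],[-0.047,0,0.007,0,-0.15,0.0],[-0.046,0,0.015,0,-0.15,0.0],[-0.042,0,0.022,0,-0.15,0.0],[-0.039,0,0.028,0,-0.15,0.0]]
7.075 [ 0.60452422 -0.24663448  0.16700785] [ 1.17056090e+02 -3.24853515e-02 -9.22231452e+01]
[ 313.95259722 -219.5774344 ]
[313.61233923  97.05497602]
[ 318.66915361 -124.84498267]
```

Run:
```python
from h import *
s=plan([.5597,-.2444,.12],-2.2,n=1); print(); s=plan([.48,-.2412,.13],-2.2,pitch_tool=50,start=s)
c=r.camera_info("wrist");t=r.get_state();M=rot(t["eef_rot"]);o=M.T@(c["eye"]-t["tcp_pos"]);C=M.T@rot(c["attitude"])
e=s[0]+s[1]@o
K=dict(K=c["K"],eye=e,attitude=R.from_matrix(s[1]@C).as_euler('xyz',degrees=True)); print(K["eye"],K["attitude"])
for p in([.6257,-.2464,.08],[.5,-.24,.062],[.60,-.2464,.1]): print(w2px("wrist",p,K))
```

```text
[[-0.001,-0.001,-0.118,0,0,-0.001]]

[[-0.032,0,-0.004,0,0.167,0.0],[-0.031,0,-0.009,0,0.167,0.0],[-0.028,0,-0.015,0,0.166,0.0],[-0.026,0,-0.02,0,0.167,0.0],[-0.022,0,-0.023,0,0.166,0.0]]
[ 0.41895304 -0.23951981  0.28967394] [-1.47963926e+02  3.01026793e-02 -9.22249550e+01]
[318.10178761 126.50587403]
[315.91562614 261.78731052]
[319.14126741 131.5059099 ]
```

Request:
{"method": "carry_out", "body": {"targets": [[0,0,-0.118,0,0,0],[-0.032,0,-0.004,0,0.167,0],[-0.031,0,-0.009,0,0.167,0],[-0.028,0,-0.015,0,0.166,0],[-0.026,0,-0.02,0,0.167,0]]}}

```text
time_s: 7.7
tcp_pos: [0.4951, -0.2441, 0.1225]
eef_rot: [-179.3, -34.2, -2.4]
contact_force: [-1.1, -1.4, -0.6]
gripper_width: 0.0522
gripper_force: 0.0
```

Request:
{"method": "carry_out", "body": {"targets": [[-0.022,0,-0.023,0,0.166,0],[0,0,0,0,0,0],[0,0,0,0,0,0]]}}

```text
time_s: 8.07
tcp_pos: [0.4798, -0.2493, 0.1165]
eef_rot: [-178.5, -36.5, -3.1]
contact_force: [-0.4, -0.5, 0.1]
gripper_width: 0.0527
gripper_force: 0.0
```

Run:
```python
from h import *
ci=r.camera_info("wrist"); im=r.capture("wrist")[:,:,::-1]; print(ci["eye"].tolist(),ci["attitude"].tolist())
cv2.imwrite("pics/w3full.png",im)
cv2.imwrite("pics/w3.png",cv2.resize(im[60:210,220:420],None,fx=4,fy=4,interpolation=cv2.INTER_CUBIC))
s=r.get_state(); print(s["time_s"],s["tcp_pos"],s["eef_rot"])
```

```text
[0.4570563762433935, -0.2526102870487661, 0.28635586722697604] [-161.45096982847534, 1.190318706649151, -92.26426735219596]
8.125 [ 0.4799043  -0.24880959  0.11633894] [-178.5168262   -36.46114863   -3.03765792]
```

View pics/w3.png

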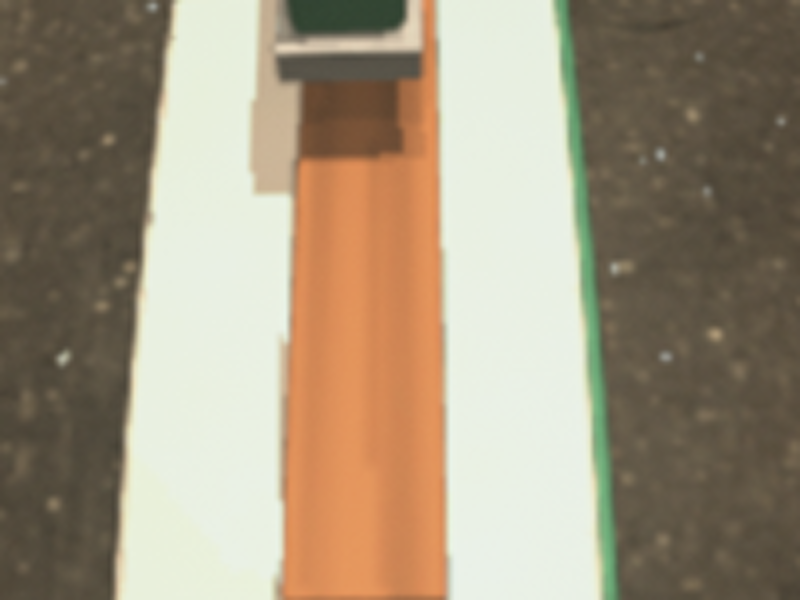

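The wrist picture shows slat 1 lying lengthwise under the foot. The foot's lower front edge runs crop (280–420,79) and the slat's edges are at 283–446 on the bottom row.

Run:
```python
from h import *
np.set_printoptions(precision=4,suppress=True)
c=r.camera_info("wrist"); U=lambda x,y:(220+(x+.5)/4-.5,60+(y+.5)/4-.5)
for z in(.07,.075,.08,.085,.09):
  a,b=[px2w("wrist",*U(*p),z,c) for p in((280,79),(420,79))]
  a2,b2=[px2w("wrist",*U(*p),z+.01,c) for p in((277,53),(421,53))]
  print(z,(a+b)[:2]/2,"w",np.linalg.norm(a-b),"top",(a2+b2)[:2]/2,np.linalg.norm(a2-b2))
W=lambda x,y,z:px2w("wrist",*U(x,y),z,c)[:2]
print("slat",W(298,158,.062),W(440,158,.062),W(283,590,.062),W(447,590,.062))
print("mould",W(160,100,.05),W(568,100,.05),W(118,590,.05),W(600,590,.05))
```

```text
0.07 [ 0.6384 -0.2438] w 0.03127650433465959 top [ 0.6376 -0.2441] 0.031162309756273234
0.075 [ 0.6342 -0.244 ] w 0.03055311960256857 top [ 0.6332 -0.2443] 0.030406609472906302
0.08 [ 0.63   -0.2442] w 0.02982973487047749 top [ 0.6288 -0.2445] 0.02965090918953937
0.085 [ 0.6258 -0.2444] w 0.029106350138386472 top [ 0.6244 -0.2447] 0.02889520890617246
0.09 [ 0.6216 -0.2445] w 0.028382965406295434 top [ 0.6201 -0.2449] 0.028139508622805582
slat [ 0.6227 -0.2316] [ 0.6208 -0.263 ] [ 0.5234 -0.2282] [ 0.5221 -0.2591]
mould [ 0.6525 -0.1964] [ 0.6462 -0.2954] [ 0.5283 -0.193 ] [ 0.5241 -0.2901]
```

Run:
```python
from h import *
np.set_printoptions(precision=4,suppress=True,linewidth=180)
c=r.camera_info("wrist"); im=cv2.imread("pics/w3full.png")
print(w2px("wrist",[.4958,-.215,.05],c),w2px("wrist",[.4958,-.265,.05],c))
for u in (255,265,275,350,360):
  print(u,[int(x) for x in im[200:290:2,u].mean(1)])
print(r.get_state()["joints"])
```

```text
[275.7916 246.1869] [340.3405 243.7891]
255 [231, 231, 231, 231, 230, 231, 231, 231, 231, 231, 230, 230, 230, 230, 230, 230, 229, 188, 175, 176, 176, 176, 176, 176, 162, 141, 145, 150, 152, 167, 148, 113, 83, 56, 44, 41, 42, 44, 72, 85, 98, 111, 121, 122, 123]
265 [230, 231, 231, 231, 231, 231, 231, 232, 231, 231, 231, 231, 231, 231, 231, 231, 232, 213, 146, 81, 58, 51, 50, 50, 50, 49, 49, 49, 45, 42, 41, 39, 38, 36, 36, 37, 36, 36, 67, 83, 97, 110, 120, 123, 124]
275 [232, 231, 231, 231, 232, 232, 231, 231, 231, 231, 231, 231, 231, 231, 231, 231, 231, 232, 232, 232, 232, 231, 227, 196, 110, 103, 95, 67, 60, 77, 82, 94, 99, 102, 94, 84, 94, 118, 96, 82, 94, 110, 119, 119, 120]
350 [235, 234, 234, 235, 234, 234, 234, 234, 235, 234, 234, 233, 231, 231, 232, 232, 231, 234, 234, 234, 231, 231, 224, 184, 101, 105, 93, 68, 73, 69, 69, 72, 71, 74, 78, 81, 85, 81, 72, 80, 92, 106, 119, 123, 126]
360 [235, 234, 234, 234, 234, 235, 234, 234, 234, 235, 233, 232, 232, 232, 231, 231, 232, 231, 231, 231, 231, 231, 222, 175, 99, 104, 91, 62, 63, 69, 74, 69, 68, 70, 83, 84, 86, 88, 75, 81, 92, 108, 120, 123, 127]
[-17.712    3.9487 -36.3787 -35.5924 -17.5536 136.2535]
```

Run:
```python
from h import *
plan([.515,-.2425,.19],-2.2)
```

```text
[[0.036,-0.005,-0.019,-0.005,-0.152,-0.001],[0.032,-0.004,-0.025,-0.005,-0.152,-0.002],[0.028,-0.004,-0.029,-0.005,-0.152,-0.001],[0.023,-0.004,-0.034,-0.005,-0.152,-0.002]]
```

Request:
{"method": "carry_out", "body": {"targets": [[0.036,-0.005,-0.019,-0.005,-0.152,-0.001],[0.032,-0.004,-0.025,-0.005,-0.152,-0.002],[0.028,-0.004,-0.029,-0.005,-0.152,-0.001],[0.023,-0.004,-0.034,-0.005,-0.152,-0.002],[0,0,0,0,0,0]]}}

```text
time_s: 8.75
tcp_pos: [0.5065, -0.2424, 0.1804]
eef_rot: [-179.2, -4.5, -1.6]
contact_force: [-0.1, 1.1, -0.7]
gripper_width: 0.0526
gripper_force: 0.0
```

Request:
{"method": "carry_out", "body": {"targets": [[0,0,0,0,0,0]]}}

```text
time_s: 8.88
tcp_pos: [0.5026, -0.2421, 0.1782]
eef_rot: [-179.0, -4.5, -1.8]
contact_force: [0.0, 0.0, 0.3]
gripper_width: 0.0522
gripper_force: 0.0
```

Run:
```python
from h import *
ci=r.camera_info("wrist"); im=r.capture("wrist")[:,:,::-1]
cv2.imwrite("pics/w4full.png",im)
s=r.get_state(); print(s["time_s"],s["tcp_pos"],s["eef_rot"])
print(ci["eye"],[w2px("wrist",p,ci) for p in ([.625,-.246,.083],[.496,-.215,.05],[.496,-.28,.05])])
cv2.imwrite("pics/w4.png",cv2.resize(im[0:225,220:420],None,fx=2.6,fy=2.6,interpolation=cv2.INTER_CUBIC))
```

```text
8.925 [ 0.5018963  -0.24227883  0.17822281] [-179.02397432   -4.52381686   -1.77455408]
[ 0.57340113 -0.24742866  0.33383896] [array([320.7303275 ,  59.27995823]), array([292.64858146, 205.2741879 ]), array([360.78843096, 203.56809639])]
```

View pics/w4.png

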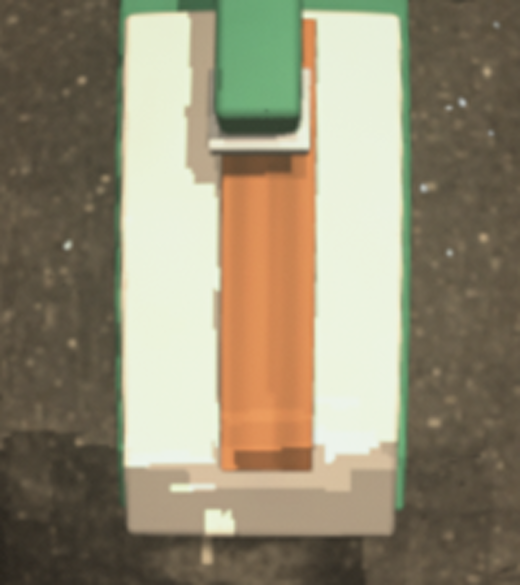

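This view shows the whole mould top: near edge at crop row 533, far edge at row 13, and the foot's lower front edge at row 152 (columns 209–309). Slat 1 runs from the foot to row 470, a few mm right of the foot's centre.

Run:
```python
from h import *
np.set_printoptions(precision=4,suppress=True,linewidth=180)
c=r.camera_info("wrist"); U=lambda x,y:(220+(x+.5)/2.6-.5,(y+.5)/2.6-.5)
W=lambda x,y,z:px2w("wrist",*U(x,y),z,c)[:2]
n1,n2,f1,f2=W(128,533,.05),W(394,533,.05),W(127,13,.05),W(399,13,.05)
n,f=(n1+n2)/2,(f1+f2)/2; d=(f-n)/np.linalg.norm(f-n); print(n1,n2,f1,f2,"len",np.linalg.norm(f-n),"ang",np.degrees(np.arctan2(d[1],d[0])))
print("origin",n+d*.13,f-d*.065)
for z in(.075,.08,.085,.09): a,b=W(209,152,z),W(309,152,z); print(z,(a+b)/2,np.linalg.norm(a-b))
print("slat",W(220,470,.062),W(312,470,.062),W(222,190,.062),W(315,190,.062))
im=cv2.imread("pics/w4full.png"); u=320
for u in(303,337): print(u,im[45:70,u].tolist())
```

```text
[ 0.4964 -0.1922] [ 0.4939 -0.2902] [ 0.6892 -0.1989] [ 0.6858 -0.2967] len 0.1925107535426951 ang -1.955225490030411
origin [ 0.6251 -0.2456] [ 0.6226 -0.2456]
0.075 [ 0.6271 -0.245 ] 0.03183850130172995
0.08 [ 0.626  -0.2451] 0.03122347693614965
0.085 [ 0.625  -0.2451] 0.03060845257056938
0.09 [ 0.6239 -0.2452] 0.02999342820498908
slat [ 0.5213 -0.2282] [ 0.5205 -0.2598] [ 0.6169 -0.2321] [ 0.616  -0.2631]
303 [[80, 96, 93], [89, 105, 104], [100, 115, 117], [117, 132, 139], [124, 140, 148], [124, 141, 149], [125, 142, 150], [131, 148, 156], [165, 187, 194], [205, 228, 231], [214, 233, 235], [195, 219, 223], [141, 160, 168], [83, 97, 103], [90, 107, 116], [114, 135, 149], [117, 140, 155], [117, 140, 154], [116, 138, 153], [117, 140, 154], [122, 146, 161], [128, 154, 170], [130, 155, 172], [129, 155, 172], [130, 155, 171]]
337 [[210, 231, 230], [212, 233, 231], [214, 234, 232], [218, 236, 233], [224, 239, 235], [224, 239, 234], [223, 240, 234], [223, 239, 234], [223, 239, 235], [225, 241, 235], [226, 240, 234], [207, 228, 224], [147, 166, 169], [83, 99, 110], [70, 99, 137], [79, 124, 185], [82, 132, 203], [82, 132, 204], [82, 132, 204], [82, 132, 204], [82, 132, 203], [82, 131, 203], [83, 133, 204], [85, 136, 212], [89, 143, 222]]
```

Run:
```python
from h import *
plan([.43,.28,.20],96.2)
```

```text
[[-0.017,-0.104,-0.004,0.005,-0.007,-0.163],[0,-0.106,-0.003,0.005,-0.007,-0.163],[0.019,-0.103,-0.003,0.005,-0.007,-0.163],[0.036,-0.1,-0.003,0.005,-0.007,-0.163],[0.052,-0.091,-0.002,0.005,-0.007,-0.163]]
[[0.067,-0.082,-0.002,0.005,-0.007,-0.163],[0.08,-0.069,-0.003,0.005,-0.007,-0.163],[0.09,-0.054,-0.003,0.006,-0.007,-0.163],[0.099,-0.038,-0.003,0.005,-0.006,-0.164],[0.103,-0.021,-0.004,0.006,-0.007,-0.163]]
```

Request:
{"method": "carry_out", "body": {"targets": [[-0.017,-0.104,-0.004,0.005,-0.007,-0.163],[0,-0.106,-0.003,0.005,-0.007,-0.163],[0.019,-0.103,-0.003,0.005,-0.007,-0.163],[0.036,-0.1,-0.003,0.005,-0.007,-0.163],[0.052,-0.091,-0.002,0.005,-0.007,-0.163]]}}

```text
time_s: 9.55
tcp_pos: [0.4653, 0.0192, 0.19]
eef_rot: [179.3, -2.5, 47.5]
contact_force: [1.2, -0.2, 0.5]
gripper_width: 0.0526
gripper_force: 0.0
```

Request:
{"method": "carry_out", "body": {"targets": [[0.067,-0.082,-0.002,0.005,-0.007,-0.163],[0.08,-0.069,-0.003,0.005,-0.007,-0.163],[0.09,-0.054,-0.003,0.006,-0.007,-0.163],[0.099,-0.038,-0.003,0.005,-0.006,-0.164],[0.103,-0.021,-0.004,0.006,-0.007,-0.163]]}}

```text
time_s: 10.18
tcp_pos: [0.4297, 0.2803, 0.2012]
eef_rot: [179.9, -0.0, 96.5]
contact_force: [1.3, 0.2, 1.2]
gripper_width: 0.0527
gripper_force: 0.0
```

Request:
{"method": "carry_out", "body": {"targets": [[0,0,0,0,0,0]]}}

```text
time_s: 10.3
tcp_pos: [0.43, 0.2818, 0.2008]
eef_rot: [179.9, -0.0, 96.4]
contact_force: [-0.5, -0.2, -0.1]
gripper_width: 0.0525
gripper_force: 0.0
```

```bash
cat > seg.py <<'E'
from h import *
def slat(z):
    c=r.camera_info("wrist"); im=r.capture("wrist"); hsv=cv2.cvtColor(im,cv2.COLOR_RGB2HSV)
    m=cv2.inRange(hsv,(6,120,70),(16,255,255)); m=cv2.morphologyEx(m,cv2.MORPH_OPEN,np.ones((5,5)))
    m[260:]=0; m[:,:280]=0; m[:,400:]=0
    k=max(cv2.findContours(m,cv2.RETR_EXTERNAL,cv2.CHAIN_APPROX_NONE)[0],key=cv2.contourArea)[:,0]
    w=np.array([px2w("wrist",u,v,z,c)[:2] for u,v in k])
    print("bbox",k.min(0),k.max(0)); (ctr,size,ang)=cv2.minAreaRect((w*1000).astype(np.float32)); print(ctr,size,ang)
E
python3 - <<'E'
from seg import *
s=r.get_state(); print(s["time_s"],s["tcp_pos"],s["eef_rot"]); slat(.024)
E
```

```text
10.3 [0.42995851 0.28179974 0.20077149] [ 1.79942336e+02 -1.76342689e-02  9.64361287e+01]
bbox [309 103] [339 241]
(433.8301696777344, 281.46197509765625) (31.869279861450195, 157.5287322998047) 5.90237283706665
```

Run:
```python
from h import *
s=plan([.4393,.2362,.09],96.1,n=2); print(); plan([.4393,.2362,.024],96.1,n=2,start=s)
```

```text
[[-0.045,0.005,0.111,0,0,0.001],[-0.044,0.004,0.11,0,0,0.002]]

[[0,0,0.066,0,0,-0.0],[0,0,0.066,0,0,-0.0]]
```

Request:
{"method": "carry_out", "body": {"targets": [[-0.045,0.005,0.11,0,0,0.001],[-0.045,0.005,0.111,0,0,0.001],[0,0,0.08,0,0,0],[0,0,0.052,0,0,0],[0,0,0,0,0,0]]}}

```text
time_s: 10.98
tcp_pos: [0.4392, 0.2326, 0.0232]
eef_rot: [-179.8, 0.2, 95.9]
contact_force: [0.5, 0.5, 0.8]
gripper_width: 0.0525
gripper_force: 0.0
```

Request:
{"method": "carry_out", "body": {"targets": [[0,0,0,0,0,0]]}}

```text
time_s: 11.1
tcp_pos: [0.4409, 0.235, 0.0257]
eef_rot: [179.9, -0.0, 96.0]
contact_force: [0.6, -0.3, 0.1]
gripper_width: 0.0525
gripper_force: 0.0
```

Request:
{"method": "carry_out", "body": {"targets": [[0,0,0,0,0,0],[0,0,0,0,0,0],[0,0,0,0,0,0]], "hand": 0, "squeeze": 30}}

```text
time_s: 11.48
tcp_pos: [0.4406, 0.2356, 0.0254]
eef_rot: [179.9, -0.0, 96.1]
contact_force: [-1.7, 0.6, 6.2]
gripper_width: 0.0314
gripper_force: 30.0
```

Request:
{"method": "carry_out", "body": {"targets": [[0,0,-0.064,0,0,0],[0,0,-0.12,0,0,0],[0,0,-0.12,0,0,0]]}}

```text
time_s: 11.85
tcp_pos: [0.44, 0.2349, 0.1783]
eef_rot: [-180.0, 0.0, 96.1]
contact_force: [1.3, 1.4, -0.4]
gripper_width: 0.0311
gripper_force: 30.0
```

Request:
{"method": "carry_out", "body": {"targets": [[-0.094,-0.01,0,0,0,0.165],[-0.094,0.005,0,0,0,0.165],[-0.091,0.022,0,0,0,0.165],[-0.087,0.037,0,0,0,0.166],[-0.078,0.052,0,0,0,0.165]]}}

```text
time_s: 12.48
tcp_pos: [0.4387, -0.0014, 0.177]
eef_rot: [180.0, -0.1, 46.2]
contact_force: [1.1, -0.7, -0.3]
gripper_width: 0.0312
gripper_force: 30.0
```

Request:
{"method": "carry_out", "body": {"targets": [[-0.069,0.064,0,0,0,0.166],[-0.057,0.076,0,0,0,0.165],[-0.042,0.084,0,0,0,0.166],[-0.028,0.09,0,0,0,0.165],[-0.012,0.093,0,0,0,0.166]]}}

```text
time_s: 13.1
tcp_pos: [0.437, -0.237, 0.1768]
eef_rot: [-180.0, -0.0, -3.5]
contact_force: [1.4, 0.3, -0.3]
gripper_width: 0.0315
gripper_force: 30.0
```

Request:
{"method": "carry_out", "body": {"targets": [[0,0,0,0,0,0],[0,0,0,0,0,0]]}}

```text
time_s: 13.35
tcp_pos: [0.4369, -0.2355, 0.1765]
eef_rot: [-180.0, 0.0, -3.2]
contact_force: [-0.1, 0.5, -0.6]
gripper_width: 0.0312
gripper_force: 30.0
```

Run:
```python
from seg import *
s=r.get_state(); print(s["time_s"],s["tcp_pos"],s["eef_rot"]); slat(s["tcp_pos"][2])
s=plan([.45,-.2392,.078],-2.2,n=3); print(); s=plan([.5607,-.2432,.078],-2.2,n=4,start=s)
```

```text
13.35 [ 0.43692197 -0.23548394  0.17646749] [-1.79980938e+02  1.10835191e-02 -3.19232066e+00]
bbox [286   0] [349 259]
(501.2734680175781, -238.98876953125) (31.69141960144043, 135.01455688476562) 87.39735412597656
[[0.009,0.002,0.066,0,0,-0.005],[0.008,0.003,0.065,0,0,-0.005],[0.009,0.002,0.066,0,0,-0.006]]

[[0.055,0,0,0,0,0.0],[0.056,0,0,0,0,0.0],[0.055,0,0,0,0,0.0],[0.056,0,0,0,0,0.0]]
```

Request:
{"method": "carry_out", "body": {"targets": [[0.009,0.002,0.065,0,0,-0.005],[0.009,0.003,0.065,0,0,-0.005],[0.009,0.002,0.065,0,0,-0.006],[0,0,0,0,0,0],[0,0,0,0,0,0]]}}

```text
time_s: 14.02
tcp_pos: [0.4513, -0.2391, 0.0803]
eef_rot: [180.0, -0.1, -2.1]
contact_force: [0.1, -0.0, 0.5]
gripper_width: 0.0313
gripper_force: 30.0
```

Request:
{"method": "carry_out", "body": {"targets": [[0.055,0,0,0,0,0],[0.055,0,0,0,0,0],[0.055,0,0,0,0,0],[0.056,0,0,0,0,0],[0,0,0,0,0,0]]}}

```text
time_s: 14.65
tcp_pos: [0.5635, -0.2439, 0.0809]
eef_rot: [180.0, -0.2, -2.2]
contact_force: [-0.4, 0.9, -0.7]
gripper_width: 0.0314
gripper_force: 30.0
```

Request:
{"method": "carry_out", "body": {"targets": [[0,0,0,0,0,0]]}}

```text
time_s: 14.78
tcp_pos: [0.5609, -0.2438, 0.0802]
eef_rot: [-180.0, -0.1, -2.2]
contact_force: [-0.4, -1.0, -1.2]
gripper_width: 0.0318
gripper_force: 30.0
```

Request:
{"method": "carry_out", "body": {"targets": [[0,0,0.006,0,0,0],[0,0,0.004,0,0,0],[0,0,0,0,0,0]]}}

```text
time_s: 15.15
tcp_pos: [0.5606, -0.244, 0.0754]
eef_rot: [180.0, -0.0, -2.2]
contact_force: [-3.8, 2.5, 8.7]
gripper_width: 0.0315
gripper_force: 30.0
```

Request:
{"method": "carry_out", "body": {"targets": [[0,0,0.001,0,0,0],[0,0,0,0,0,0]]}}

```text
time_s: 15.4
tcp_pos: [0.5606, -0.244, 0.0754]
eef_rot: [180.0, -0.0, -2.2]
contact_force: [-4.2, 3.3, 12.6]
gripper_width: 0.0319
gripper_force: 30.0
```

Seated on slat 1. I'll release, rise and look from above.

Request:
{"method": "carry_out", "body": {"targets": [[0,0,0,0,0,0],[0,0,0,0,0,0]], "hand": 0.6}}

```text
time_s: 15.65
tcp_pos: [0.5608, -0.2441, 0.0737]
eef_rot: [-180.0, -0.0, -2.2]
contact_force: [-0.4, -0.5, 0.5]
gripper_width: 0.0462
gripper_force: 0.0
```

Request:
{"method": "carry_out", "body": {"targets": [[0,0,-0.06,0,0,0],[-0.06,0,-0.09,0,0,0],[-0.06,0,-0.06,0,0,0],[0,0,0,0,0,0],[0,0,0,0,0,0]]}}

```text
time_s: 16.27
tcp_pos: [0.501, -0.2417, 0.1785]
eef_rot: [-180.0, -0.0, -2.3]
contact_force: [0.1, 0.1, -0.1]
gripper_width: 0.0527
gripper_force: 0.0
```

Run:
```python
from h import *
ci=r.camera_info("wrist"); im=r.capture("wrist")[:,:,::-1]; print(ci["eye"],ci["attitude"])
cv2.imwrite("pics/w5full.png",im)
s=r.get_state(); print(s["time_s"],s["tcp_pos"],s["eef_rot"])
cv2.imwrite("pics/w5.png",cv2.resize(im[0:300,120:520],None,fx=2,fy=2,interpolation=cv2.INTER_CUBIC))
```

```text
[ 0.58391977 -0.24558661  0.32806711] [ 1.62094261e+02  1.02548529e-02 -9.22942844e+01]
16.325 [ 0.50099417 -0.24160529  0.17792604] [-1.79983919e+02  3.64400636e-02 -2.24572482e+00]
```

View pics/w5.png

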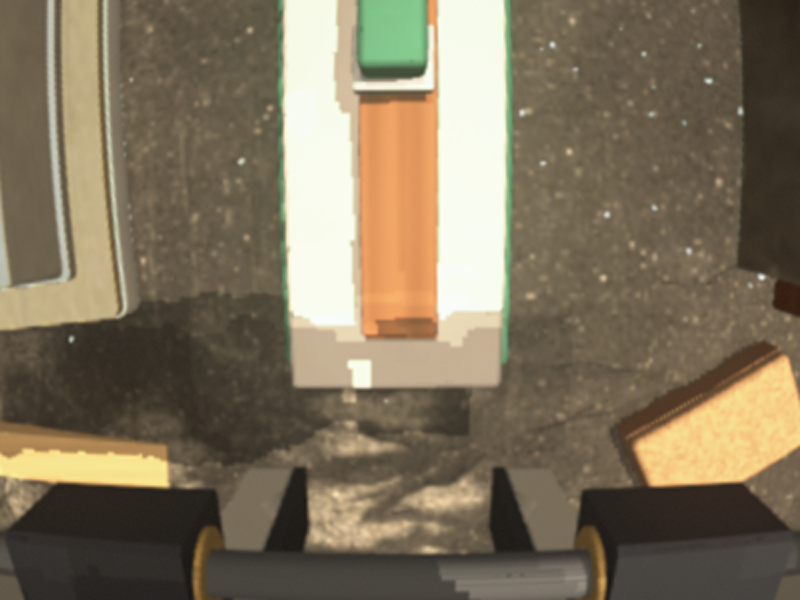

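The picture shows slat 2 lying square on slat 1, near end at crop row 337, columns 362–437, and running under the foot (354–433, row 88). Next I'll go over the wedge.

Run:
```python
from h import *
plan([.46,.10,.20],-97.8)
```

```text
[[-0.011,-0.068,-0.004,0,0,0.159],[-0.022,-0.065,-0.005,0,0,0.159],[-0.032,-0.061,-0.004,0,0,0.159],[-0.042,-0.054,-0.005,0,0,0.159],[-0.051,-0.047,-0.004,0,0,0.159]]
[[-0.058,-0.038,-0.004,0,0,0.16],[-0.063,-0.027,-0.005,0,0,0.159],[-0.066,-0.017,-0.004,0,0,0.16],[-0.069,-0.005,-0.004,0,0,0.159],[-0.069,0.006,-0.005,0.001,0,0.16]]
```

Request:
{"method": "carry_out", "body": {"targets": [[-0.011,-0.068,-0.004,0,0,0.159],[-0.022,-0.065,-0.005,0,0,0.159],[-0.032,-0.061,-0.004,0,0,0.159],[-0.042,-0.054,-0.005,0,0,0.159],[-0.051,-0.047,-0.004,0,0,0.159]]}}

```text
time_s: 16.95
tcp_pos: [0.4805, -0.0697, 0.1885]
eef_rot: [179.9, 0.0, -50.3]
contact_force: [0.5, -0.2, 0.2]
gripper_width: 0.0524
gripper_force: 0.0
```

Request:
{"method": "carry_out", "body": {"targets": [[-0.058,-0.038,-0.004,0,0,0.16],[-0.063,-0.027,-0.005,0,0,0.159],[-0.066,-0.017,-0.004,0,0,0.16],[-0.069,-0.005,-0.004,0,0,0.159],[-0.069,0.006,-0.005,0,0,0.16]]}}

```text
time_s: 17.58
tcp_pos: [0.4596, 0.1014, 0.1995]
eef_rot: [179.9, -0.1, -98.1]
contact_force: [0.6, 0.6, 0.2]
gripper_width: 0.0526
gripper_force: 0.0
```

Request:
{"method": "carry_out", "body": {"targets": [[0,0,0,0,0,0]]}}

```text
time_s: 17.7
tcp_pos: [0.4599, 0.1021, 0.1997]
eef_rot: [179.9, -0.1, -97.8]
contact_force: [-0.0, 0.3, -0.2]
gripper_width: 0.0526
gripper_force: 0.0
```

Run:
```python
from h import *
np.set_printoptions(precision=4,suppress=True)
s=r.get_state(); print(s["time_s"],s["tcp_pos"],s["eef_rot"],s["joints"])
c=r.camera_info("wrist"); im=r.capture("wrist"); cv2.imwrite("pics/w6.png",im[:,:,::-1]); hsv=cv2.cvtColor(im,cv2.COLOR_RGB2HSV)
red=cv2.inRange(hsv,(0,180,90),(5,255,255))|cv2.inRange(hsv,(172,180,90),(180,255,255))
red=cv2.morphologyEx(red,cv2.MORPH_OPEN,np.ones((3,3)))
k=max(cv2.findContours(red,cv2.RETR_EXTERNAL,cv2.CHAIN_APPROX_NONE)[0],key=cv2.contourArea)[:,0]
print("red bbox",k.min(0),k.max(0))
w=np.array([px2w("wrist",u,v,.024,c)[:2] for u,v in k]); print("red",cv2.minAreaRect((w*1000).astype(np.float32)))
for v in range(20,int(k[:,1].min()),12): # pale taper edges per row
    row=cv2.inRange(hsv[v:v+1,270:370],(15,60,150),(32,200,255))[0]; i=np.flatnonzero(row)
    if len(i)>5: print(v,270+i[0],270+i[-1])
```

```text
17.7 [0.4599 0.1021 0.1997] [179.939   -0.0621 -97.7895] [ 36.5402   2.6975 -27.0475   0.0021 -60.3419 -44.3307]
red bbox [302 120] [330 164]
red ((457.17498779296875, 64.41277313232422), (47.48411178588867, 29.726688385009766), 81.54505920410156)
20 284 350
32 298 358
44 302 351
56 276 332
68 270 332
80 301 357
92 270 369
104 270 369
116 270 369
```

Run:
```python
from h import *
s=plan([.4572,.0644,.08],-98.2,n=3); print(); plan([.4572,.0644,.012],-98.2,n=2,start=s)
```

```text
[[0.024,-0.002,0.08,0,0,0.003],[0.025,-0.001,0.08,0.001,-0.001,0.003],[0.024,-0.002,0.079,0,0,0.003]]

[[0,0,0.068,0,0,0.0],[0,0,0.068,0,0,0.0]]
```

Request:
{"method": "carry_out", "body": {"targets": [[0.024,-0.002,0.08,0,0,0.002],[0.025,-0.001,0.08,0,0,0.002],[0.024,-0.002,0.08,0,0,0.003],[0,0,0.08,0,0,0],[0,0,0.054,0,0,0]]}}

```text
time_s: 18.38
tcp_pos: [0.4564, 0.0621, 0.0114]
eef_rot: [179.9, -0.1, -98.2]
contact_force: [-0.0, 0.1, 0.1]
gripper_width: 0.0529
gripper_force: 0.0
```

Request:
{"method": "carry_out", "body": {"targets": [[0,0,0,0,0,0],[0,0,0,0,0,0]]}}

```text
time_s: 18.62
tcp_pos: [0.4578, 0.0635, 0.0141]
eef_rot: [-180.0, -0.0, -98.2]
contact_force: [0.1, 1.0, 0.9]
gripper_width: 0.0528
gripper_force: 0.0
```

Request:
{"method": "carry_out", "body": {"targets": [[0,0,0,0,0,0],[0,0,0,0,0,0],[0,0,0,0,0,0]], "hand": 0, "squeeze": 55}}

```text
time_s: 19.0
tcp_pos: [0.4578, 0.064, 0.0144]
eef_rot: [-179.9, 0.1, -98.2]
contact_force: [-1.1, 0.8, 5.7]
gripper_width: 0.032
gripper_force: 55.0
```

Run:
```python
from h import *
t=r.get_state(); print(t["tcp_pos"],t["eef_rot"])
s=plan([.4572,.0644,.17],-98.2,n=3); print(); s=plan([.42,-.2376,.17],-2.2,start=s)
```

```text
[0.45776082 0.06395964 0.01441844] [-1.79919594e+02  5.73247867e-02 -9.82226447e+01]
[[0,0,-0.104,0,0,-0.0],[-0.001,0.001,-0.103,-0.001,0,-0.0],[0,0,-0.104,0,0.001,-0.0]]

[[0.061,-0.001,0,0,0,-0.16],[0.06,0.009,0,0,0,-0.16],[0.058,0.018,0,0,0,-0.16],[0.054,0.029,0,0,0,-0.16],[0.048,0.036,0,0,0,-0.16]]
[[0.042,0.045,0,0,0,-0.16],[0.034,0.05,0,0,0,-0.16],[0.024,0.056,0,0,0,-0.16],[0.016,0.059,0,0,0,-0.16],[0.005,0.061,0,0,0,-0.16]]
```

Request:
{"method": "carry_out", "body": {"targets": [[0,0,-0.08,0,0,0],[0,0,-0.12,0,0,0],[0,0,-0.12,0,0,0]]}}

```text
time_s: 19.38
tcp_pos: [0.4568, 0.0635, 0.1756]
eef_rot: [180.0, -0.0, -98.2]
contact_force: [1.5, 1.3, -1.1]
gripper_width: 0.0311
gripper_force: 55.0
```

Request:
{"method": "carry_out", "body": {"targets": [[0.061,-0.001,0,0,0,-0.16],[0.06,0.009,0,0,0,-0.16],[0.058,0.018,0,0,0,-0.16],[0.054,0.029,0,0,0,-0.16],[0.048,0.036,0,0,0,-0.16]]}}

```text
time_s: 20.0
tcp_pos: [0.4382, -0.0879, 0.1738]
eef_rot: [-180.0, -0.0, -49.9]
contact_force: [1.0, 0.1, 0.1]
gripper_width: 0.0315
gripper_force: 55.0
```

Request:
{"method": "carry_out", "body": {"targets": [[0.042,0.045,0,0,0,-0.16],[0.034,0.05,0,0,0,-0.16],[0.024,0.056,0,0,0,-0.16],[0.016,0.059,0,0,0,-0.16],[0.005,0.061,0,0,0,-0.16]]}}

```text
time_s: 20.62
tcp_pos: [0.4198, -0.2394, 0.1738]
eef_rot: [-180.0, -0.0, -1.9]
contact_force: [0.4, 0.5, -0.8]
gripper_width: 0.031
gripper_force: 55.0
```

Request:
{"method": "carry_out", "body": {"targets": [[0,0,0,0,0,0],[0,0,0,0,0,0]]}}

```text
time_s: 20.88
tcp_pos: [0.4199, -0.2384, 0.1736]
eef_rot: [-180.0, -0.0, -2.4]
contact_force: [-0.4, 0.4, -1.1]
gripper_width: 0.0315
gripper_force: 55.0
```

Run:
```python
from h import *
t=r.get_state(); print(t["time_s"],t["tcp_pos"],t["eef_rot"],t["contact_force"],t["moment"])
c=r.camera_info("wrist"); im=r.capture("wrist"); cv2.imwrite("pics/w7.png",im[:,:,::-1]); hsv=cv2.cvtColor(im,cv2.COLOR_RGB2HSV)
z=t["tcp_pos"][2]-.0144
M=rot(t["eef_rot"])
for d in(.04,.1,.165):
  for y in(-.016,.016):
    h=.003+.018*(.165-d)/.14; p=np.array(t["tcp_pos"])+M@[d,y,.0144-h]; print(d,y,w2px("wrist",p,c))
for v in range(0,200,10):
  m=cv2.inRange(hsv[v:v+1,270:370],(15,70,150),(32,200,255))[0]; i=np.flatnonzero(m); print(v,(270+i[0],270+i[-1],len(i)) if len(i) else 0,end=" ")
s=plan([.44,-.2385,.0915],-2.2,n=3)
```

```text
20.875 [ 0.41987505 -0.23835258  0.17356794] [-1.79981287e+02 -3.65851342e-03 -2.39538551e+00] [-0.4006692   0.37673071 -1.12177513] [-0.02451669  0.03455619 -0.02507017]
0.04 -0.016 [285.28013989 187.17267929]
0.04 0.016 [350.61921876 187.12145939]
0.1 -0.016 [284.69522865  63.92915021]
0.1 0.016 [350.98439247  63.80360979]
0.165 -0.016 [287.47794141 -47.49041119]
0.165 0.016 [348.24337939 -47.64584238]
0 (np.int64(288), np.int64(350), 63) 10 (np.int64(288), np.int64(350), 63) 20 (np.int64(286), np.int64(350), 65) 30 (np.int64(286), np.int64(351), 66) 40 (np.int64(285), np.int64(351), 67) 50 (np.int64(286), np.int64(351), 66) 60 (np.int64(286), np.int64(351), 66) 70 (np.int64(285), np.int64(351), 67) 80 (np.int64(285), np.int64(351), 67) 90 (np.int64(285), np.int64(351), 67) 100 (np.int64(285), np.int64(351), 67) 110 (np.int64(286), np.int64(352), 67) 120 (np.int64(286), np.int64(352), 67) 130 (np.int64(286), np.int64(354), 68) 140 (np.int64(287), np.int64(352), 66) 150 (np.int64(287), np.int64(352), 66) 160 (np.int64(287), np.int64(352), 66) 170 (np.int64(287), np.int64(351), 65) 180 (np.int64(287), np.int64(360), 67) 190 (np.int64(287), np.int64(351), 65) [[0.013,0,0.055,0,0,-0.001],[0.014,-0.001,0.055,0,0,-0.001],[0.013,0,0.054,0,0,-0.0]]
```

Request:
{"method": "carry_out", "body": {"targets": [[0.013,0,0.055,0,0,0],[0.014,0,0.055,0,0,0],[0.013,0,0.054,0,0,0],[0,0,0,0,0,0],[0,0,0,0,0,0]]}}

```text
time_s: 21.55
tcp_pos: [0.4405, -0.239, 0.0925]
eef_rot: [180.0, -0.0, -2.2]
contact_force: [0.3, -0.4, 0.2]
gripper_width: 0.0314
gripper_force: 55.0
```

Request:
{"method": "carry_out", "body": {"targets": [[0.03,0,0,0,0,0],[0.04,0,0,0,0,0],[0.03,0,0,0,0,0],[0,0,0,0,0,0],[0,0,0,0,0,0]]}}

```text
time_s: 22.18
tcp_pos: [0.4898, -0.2412, 0.0916]
eef_rot: [-180.0, 0.0, -2.3]
contact_force: [0.9, -0.1, -0.5]
gripper_width: 0.0318
gripper_force: 55.0
```

Request:
{"method": "carry_out", "body": {"targets": [[0,0,0.004,0,0,0],[0,0,0.002,0,0,0],[0,0,0,0,0,0]]}}

```text
time_s: 22.55
tcp_pos: [0.4899, -0.2413, 0.0886]
eef_rot: [-180.0, -0.0, -2.2]
contact_force: [-0.5, -0.8, -0.1]
gripper_width: 0.0314
gripper_force: 55.0
```

Request:
{"method": "carry_out", "body": {"targets": [[0,0,0.001,0,0,0],[0,0,0,0,0,0]]}}

```text
time_s: 22.8
tcp_pos: [0.4901, -0.2413, 0.0884]
eef_rot: [180.0, -0.0, -2.2]
contact_force: [-1.3, -0.3, 1.6]
gripper_width: 0.0317
gripper_force: 55.0
```

Request:
{"method": "carry_out", "body": {"targets": [[0.02,0,0,0,0,0],[0.02,0,0,0,0,0],[0.01,0,0,0,0,0],[0,0,0,0,0,0]]}}

```text
time_s: 23.3
tcp_pos: [0.5163, -0.2424, 0.0884]
eef_rot: [180.0, -0.1, -2.2]
contact_force: [0.5, -1.1, 3.2]
gripper_width: 0.0316
gripper_force: 55.0
```

Request:
{"method": "carry_out", "body": {"targets": [[0.006,0,0,0,0,0],[0.006,0,0,0,0,0],[0,0,0,0,0,0]]}}

```text
time_s: 23.68
tcp_pos: [0.5213, -0.2426, 0.0884]
eef_rot: [180.0, -0.0, -2.2]
contact_force: [-2.0, -0.7, 5.8]
gripper_width: 0.0317
gripper_force: 55.0
```

Request:
{"method": "carry_out", "body": {"targets": [[0.005,0,0,0,0,0],[0.005,0,0,0,0,0],[0,0,0,0,0,0]]}}

```text
time_s: 24.05
tcp_pos: [0.5262, -0.2428, 0.0884]
eef_rot: [180.0, -0.0, -2.2]
contact_force: [-1.9, -0.1, 5.5]
gripper_width: 0.0316
gripper_force: 55.0
```

Request:
{"method": "carry_out", "body": {"targets": [[0.004,0,0,0,0,0],[0.004,0,0,0,0,0],[0,0,0,0,0,0]]}}

```text
time_s: 24.42
tcp_pos: [0.5301, -0.2429, 0.0884]
eef_rot: [180.0, 0.0, -2.2]
contact_force: [-3.0, 0.5, 5.6]
gripper_width: 0.0313
gripper_force: 55.0
```

Request:
{"method": "carry_out", "body": {"targets": [[0.004,0,0,0,0,0],[0.004,0,0,0,0,0],[0,0,0,0,0,0]]}}

```text
time_s: 24.8
tcp_pos: [0.5341, -0.2431, 0.0884]
eef_rot: [180.0, 0.0, -2.2]
contact_force: [-2.7, 0.7, 5.7]
gripper_width: 0.0311
gripper_force: 55.0
```

Request:
{"method": "carry_out", "body": {"targets": [[0.003,0,0,0,0,0],[0.003,0,0,0,0,0],[0,0,0,0,0,0]]}}

```text
time_s: 25.18
tcp_pos: [0.5369, -0.2432, 0.0885]
eef_rot: [180.0, 0.0, -2.2]
contact_force: [-3.1, 0.3, 5.8]
gripper_width: 0.0317
gripper_force: 55.0
```

Request:
{"method": "carry_out", "body": {"targets": [[0.003,0,0,0,0,0],[0.003,0,0,0,0,0],[0,0,0,0,0,0]]}}

```text
time_s: 25.55
tcp_pos: [0.5378, -0.2433, 0.0884]
eef_rot: [-180.0, 0.2, -2.3]
contact_force: [-9.7, 0.1, 12.8]
gripper_width: 0.0316
gripper_force: 55.0
```

Request:
{"method": "carry_out", "body": {"targets": [[0.003,0,0,0,0,0],[0.003,0,0,0,0,0],[0,0,0,0,0,0]]}}

```text
time_s: 25.92
tcp_pos: [0.5384, -0.2434, 0.0884]
eef_rot: [-180.0, 0.5, -2.3]
contact_force: [-18.1, 2.5, 19.3]
gripper_width: 0.0313
gripper_force: 55.0
```

Run:
```python
from h import *
im=r.capture("wrist"); cv2.imwrite("pics/w8.png",im[:,:,::-1]); c=r.camera_info("wrist"); t=r.get_state();print(t["time_s"],t["tcp_pos"],t["contact_force"])
for x,z in((.625,.087),(.521,.074),(.496,.05)): print(w2px("wrist",[x,-.244,z],c))
hsv=cv2.cvtColor(im,cv2.COLOR_RGB2HSV)
for v in range(0,200,5):
  m=cv2.inRange(hsv[v:v+1,270:370],(15,70,150),(32,200,255))[0]; i=np.flatnonzero(m); print(v,(int(270+i[0]),int(270+i[-1]),len(i)) if len(i) else 0,end=" ")
for u in(288,345,350):
  m=cv2.inRange(hsv[:,u:u+1],(6,120,50),(15,255,255))[:,0]; i=np.flatnonzero(m); print(u,i.tolist())
```

```text
25.975 [ 0.5383894  -0.24340482  0.08838995] [-16.98456982   2.73112458  18.07294105]
[311.88914111  90.37677415]
[320.3813758  267.51601606]
[321.62230435 279.18191597]
0 (344, 350, 7) 5 (344, 350, 7) 10 (344, 350, 7) 15 (344, 351, 8) 20 (344, 351, 8) 25 (344, 351, 8) 30 (344, 351, 8) 35 (344, 351, 8) 40 (347, 351, 5) 45 (347, 351, 5) 50 (347, 351, 5) 55 (347, 351, 5) 60 (347, 351, 5) 65 (347, 351, 5) 70 (347, 352, 6) 75 (347, 351, 5) 80 (347, 351, 5) 85 (347, 351, 5) 90 (347, 351, 5) 95 (285, 352, 68) 100 (285, 351, 65) 105 (285, 351, 64) 110 (285, 352, 66) 115 (285, 351, 67) 120 (285, 352, 66) 125 (285, 352, 67) 130 (285, 351, 65) 135 (285, 352, 66) 140 (285, 351, 64) 145 (285, 351, 65) 150 (286, 351, 64) 155 (285, 351, 65) 160 (286, 351, 65) 165 (286, 351, 65) 170 (286, 351, 66) 175 (286, 351, 64) 180 (286, 352, 66) 185 (287, 352, 66) 190 (287, 352, 65) 195 (287, 350, 61) 288 [234, 235, 240, 241, 242, 243, 244, 245, 246, 247]
345 [220, 221, 222]
350 [227, 234, 235, 236, 237, 239, 240, 241, 242, 243, 244, 245, 246, 247, 248, 249, 250, 251, 253]
```

Request:
{"method": "carry_out", "body": {"targets": [[0.003,0,0,0,0,0],[0,0,0,0,0,0],[0,0,0,0,0,0]]}}

```text
time_s: 26.35
tcp_pos: [0.5386, -0.2434, 0.0884]
eef_rot: [-180.0, 0.6, -2.3]
contact_force: [-20.9, 2.7, 22.7]
gripper_width: 0.0314
gripper_force: 55.0
```

Run:
```python
from h import *
t=r.get_state();print(t["time_s"],t["tcp_pos"],t["contact_force"])
a=r.capture("wrist")[:,:,::-1][0:300,170:470]; b=r.capture("scene")[:,:,::-1][140:240,330:430]
cv2.imwrite("pics/fin.png",np.hstack([cv2.resize(a,(400,400)),cv2.resize(b,(400,400),interpolation=cv2.INTER_CUBIC)]))
```

```text
26.35 [ 0.5386084  -0.24343248  0.08840583] [-20.92265149   2.74323608  22.7465663 ]
```

View pics/fin.png

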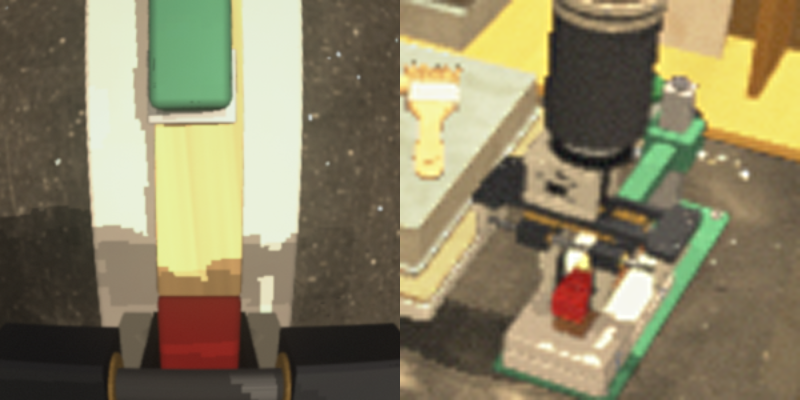

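The wedge's taper (columns 157–243) lies straight under the foot edge (row 122), with the red block still held in the fingers. It has stopped moving under a push of about 21 N.

```bash
python3 -c "
from plant import r
print(r.close_job())"
```

```text
the job is handed in; nothing more can be done
None
```

I laid two slats on the mould under the foot and pushed the wedge in until it jammed, then handed the job in at about 26 s still gripping it with about 21 N of push; the gap left was about 13 mm, and the clamp arm showed no sign of shifting.

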